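# Seat the headspace vial tray and hold up its cover

## Task

Slide the covered vial tray along the loading deck until it sits square and flush against both fences of the corner, with the cover still on. Then take the clear cover by its orange handle, lift it straight up about 10 cm and finish while still holding it there, steady, level and squarely over the tray, so that I can check the vials and it can go straight back down. Leave the tray home in its corner, the vials standing in it and the flask, mouse and jar where they are.

Things in the scene. Friction and masses are not known exactly. Their poses are not given: they have to be found in the camera images.
- deck: Fixed loading deck: grey plate 260 (x) x 340 (y) x 10 mm with low dark steel fences along its far (+x) and left (+y) edges that meet in a corner, 12 mm thick, 18 mm above the plate. Near and right sides open. A white status strip, its top 34 mm above the bench, sits outside the left fence. Origin: centre of the underside, on the bench. x points at the far fence, y at the left. Its place and angle vary.
- deck_corner (a point): Where the inner faces of the two fences meet, on the top of the plate: at (115, 145, 10) mm in the deck's frame, with the deck's axes. The far fence's inner face is this point's x = 0, the left fence's its y = 0.
- tray: Loose blue vial tray on the deck, at the start away from both fences and askew by up to 0.3 rad. Its foot is a square-edged flange 110 (x) x 166 (y) mm, 16 mm high; the body with 3 x 5 cells above is 92 x 148 mm, top 36 mm over the underside. 0.5 to 0.7 kg with vials and cover, slides with 2 to 5 N. Origin: centre of the underside; at home 55 mm from the far and 83 mm from the left fence, axes as the deck's.
- tray_corner (a point): The tray's outer far left foot corner, at (55, 83, 0) mm in the tray's frame, with the tray's axes. It meets point deck_corner when the tray is home.
- cover: Loose clear plastic cover over the vials, an open-bottomed box 102 (x) x 158 (y) x 42 mm with 3 mm walls and a thin white lower edge, about 0.13 to 0.25 kg. It rests on the tray's flange, 16 mm above the tray's underside, round the tray's body with 2 mm play on every side, 4 mm in from the flange's edge. Origin: centre of its lower edge; axes as the tray's. The caps of the vials reach 34 mm above its lower edge while it is on.
- cover_grip (a point): Centre of the orange bridge handle's bar on the cover, 69 mm above the cover's lower edge, over its middle, with the cover's axes. The bar runs 64 mm along the cover's y, is 12 mm wide in x and 10 mm high, and has 22 mm of free space beneath it between two posts of 8 mm at its ends. At the start the bar's top is 100 mm above the bench.
- flask: Bystander: pink pear-shaped flask with white stopper, 54 mm across, 126 mm high, left of the deck. Origin: centre of its underside.
- mouse: Bystander: black computer mouse, 108 x 60 x 30 mm, right of the deck. Origin: centre of its underside.
- capjar: Bystander: white jar of caps with teal lid, 66 mm across, 75 mm high, beyond the far fence. Origin: centre of its underside.
- vial0: Loose amber glass vial with silver crimp cap, 22.5 mm across, 46 mm high, 22 g, standing in a tray cell under the cover at about (29, 58, 4) mm in the tray's frame. Origin: centre of its underside.
- vial1: Loose amber glass vial with silver crimp cap, 22.5 mm across, 46 mm high, 22 g, standing in a tray cell under the cover at about (29, 29, 4) mm in the tray's frame. Origin: centre of its underside.
- vial2: Loose amber glass vial with silver crimp cap, 22.5 mm across, 46 mm high, 22 g, standing in a tray cell under the cover at about (29, 0, 4) mm in the tray's frame. Origin: centre of its underside.
- vial3: Loose amber glass vial with silver crimp cap, 22.5 mm across, 46 mm high, 22 g, standing in a tray cell under the cover at about (0, 58, 4) mm in the tray's frame. Origin: centre of its underside.
- vial4: Loose amber glass vial with silver crimp cap, 22.5 mm across, 46 mm high, 22 g, standing in a tray cell under the cover at about (0, 29, 4) mm in the tray's frame. Origin: centre of its underside.
- vial5: Loose amber glass vial with silver crimp cap, 22.5 mm across, 46 mm high, 22 g, standing in a tray cell under the cover at about (-29, 58, 4) mm in the tray's frame. Origin: centre of its underside.
Mind the look-alikes: they are no part of the job. There is more than one size of the cover; the job needs the larger.

How it is judged (in metres and radians):
On the way, in this order (a step that is already met when the one before it is completed fails the run):
1. the tray is square and flush against both fences with the cover still on it (x of tray_corner in the frame of deck_corner above -0.003 m and y of tray_corner in the frame of deck_corner above -0.003 m and angle between the x axis of tray and the x axis of deck, either way round below 0.025 rad and z of tray in the frame of deck below 0.013 m and z of cover in the frame of tray below 0.022 m and horizontal distance between cover and tray below 0.008 m), for 0.3 s.
2. the cover is held level in the air over the tray, clear of tray and vials (z of cover in the frame of tray between 0.086 and 0.156 m and angle between cover's own z axis and vertical below 0.09 rad and horizontal distance between cover and tray below 0.03 m and angle between the x axis of cover and the x axis of tray, either way round below 0.15 rad and contact force between the fingers and cover above 1 N and contact force between cover and tray below 0.05 N), for 0.5 s.
At the end, for the whole second after the job is handed in: Tray on the deck, corner within 3 mm of both fences, square to 0.025 rad. Cover held in the fingers, lower edge 70-140 mm above its seat, within 30 mm and 0.15 rad of straight over the tray, level to 0.09 rad, at rest. Vials upright in their cells; flask, mouse, jar upright, within 20 mm (all of step 2 and x of tray_corner in the frame of deck_corner above -0.003 m and y of tray_corner in the frame of deck_corner above -0.003 m and angle between the x axis of tray and the x axis of deck, either way round below 0.025 rad and z of tray in the frame of deck below 0.013 m and linear speed of cover below 0.02 m/s and angular speed of cover below 0.1 rad/s and linear speed of tray below 0.01 m/s and angle between each of vial0, vial1, vial2, vial3, vial4, vial5, flask, mouse, capjar's own z axis and vertical below 0.2 rad and z of each of vial0, vial1, vial2, vial3, vial4, vial5 in the frame of tray below 0.012 m and distance of each of flask, mouse, capjar from where it was at the start of the episode below 0.02 m); the arm keeps its last pose, push and grip.
It fails at once if the tray is lifted off the deck instead of slid, or tipped (z of tray in the frame of deck above 0.025 m or angle between tray's own z axis and vertical above 0.15 rad).
It fails at once if the cover is tipped by more than 0.35 rad (angle between cover's own z axis and vertical above 0.35 rad).
It fails at once if a vial is tipped or comes out of its cell (angle between any of vial0, vial1, vial2, vial3, vial4, vial5's own z axis and vertical above 0.3 rad or z of any of vial0, vial1, vial2, vial3, vial4, vial5 in the frame of tray above 0.02 m).
It fails at once if the flask, the mouse or the jar is moved by more than 20 mm or knocked over (distance of any of flask, mouse, capjar from where it was at the start of the episode above 0.02 m or angle between any of flask, mouse, capjar's own z axis and vertical above 0.3 rad).
It also fails if it takes over 67 s, if anything falls off the work surface, if the arm or the gripper's body presses on something with over 40 N, if the wrist force passes 120 N, or if a joint passes its speed limit or range.

## Robot

A 6-joint arm with a two-finger parallel gripper is mounted at the origin on the work surface. World frame = base frame: x ahead of the robot, y to its left, z up, the work surface at z = 0. Lengths are in m, angles in degrees, forces in N, time in s.
With the tool pointing down it reaches from about 0.35 to 0.725 m from the base axis. Payload 6 kg.
Tool frame: the origin (TCP) lies midway between the tips of the shut fingers; the grasp point (between the pads) lies 19 mm behind it; z points along the fingers, y is the line along which they close (so a half turn about z gives the same grasp; the last joint's range is limited). The gripper opens to 85 mm and grips with 20 to 120 N. Pads are 22 mm wide; open, the fingers measure 114 mm over their backs; the gripper's body (76 mm by 85 mm) begins 54 mm behind the grasp point. The pads swing forward as they close: fully open they stand 13 mm farther back than shut.
Start: joints at [84.322, 2.303, 4.859, 0, -92.561, -19.12], TCP at [0.252, 0.545, 0.231] pointing down, gripper open.
Joint ranges: [-146.85, 146.85], [-73.84, 115.35], [-62.03, 85.46], [-188.31, 113.3], [-161.28, -10.13], [-171.36, 171.36]. Speed limits (degrees/s): [147.25, 147.25, 172.46, 180, 180, 180].

## Interface

Orientations are given as a 3x3 rotation matrix whose columns are the frame's x, y, z axes.
In Python, from bench import sense, camera, hand_in, find_in, masks_of gives the robot as it stands. The module is installed in compiled form; this text tells all that it offers.
- The arm moves only by the tool move_arm, never from a script. Its argument "rows" is text: rows parted by semicolons, each of 7 numbers parted by spaces: the shift along the tool's x, y, z in units of 0.3 m (1.0 is 0.3 m), then the turn, a rotation vector about the tool's x, y, z in units of 60 degrees (1.0 is 60 degrees), then the opening, from -1 (shut) to 1 (fully open). A call has 1 to 12 rows; each row shifts and turns the commanded pose from where the row before left it, along the tool's axes as they then stand; what a row does not reach is not made up. A row lasts 1/10 s, in which the tool goes at most 50 mm and 8.59 degrees, less where a joint would pass 70% of its speed; a pose out of reach is approached as far as the arm can. A call with a number of a shift or a turn outside -1 to 1 is refused whole. A call with a gripper value outside its range is refused whole. The fingers move at their own pace and stop on an object; the grip force is fixed at half the most. Time passes only in rows, so rows that do not move let the fingers close. It gives the time, the measured TCP pose, the force, the opening and the grip force at its end, in the units of the state.
- sense(): the state, without advancing time (a new reading comes with each control period).
- camera(name): name is "scene" or "top" or "wrist"; returns a dict with "img" (384x512x3 uint8, blue, green, red), "camera_matrix" (3x3 intrinsics, pixels), "k1" (the pictures are not rectified: a ray, as slopes to the right and down, at radius r is drawn at 1 + k1 r^2 times it, then the intrinsics apply), "position" and "orientation" of the camera in the world; the wrist camera has in their place "T_tool_cam" (4x4, takes a point from camera to tool coordinates, whose origin is the TCP and whose axes are the flange's). Camera axes: x right, y down, z forward; pixel columns grow to the right and rows downward; lengths in m; the calibration is good to about 2 mm. A picture is of the moment at which its call begins: read the wrist's pose just before it. There is no depth.
- hand_in(): hands the job in; it is judged then, once.
Trained networks look in a picture, given as the dict that the camera call returned (one of the last four; its "shot" number tells which), for a name from the list of things; names that differ only in an ending like _2 or _b are one class to them, and where a whole thing is asked for, a point or a joint stands for the part that bears it (a point fixed in the world has none). Each returns a list of dicts, best first, with "conf" (0 to 1); they miss things now and then, are a little off and sometimes report something else, mostly with a low value. They report only what shows in the picture. A call takes as long as a camera call. They do not tell look-alikes from the thing itself.
- find_in(label, picture): "extent" ([left, top, right, bottom] in pixels, round what is visible of it).
- masks_of(label, picture): "pixels" (384x512 bool, what is visible of it) and "extent" ([left, top, right, bottom] in pixels, round what is visible of it).
The state is a dict: "time_s": time; "qpos": joint angles; "dq": joint speeds; "tau": joint torques, N m; "tool_pos": TCP position; "eef_rot": TCP orientation; "ft_force": force on the tool from outside, world axes, zero at the start; "ft_torque": the same for the moment, N m; "finger_gap": finger opening in m; "gripper_force": force on a finger pad.
Only numpy, scipy, OpenCV 4.12 (cv2) and the standard library are available. Lean on these libraries where they do the work, as an engineer would, in place of code of your own. Each camera call takes 0.05 s, during which the arm holds its last target. There are 200 camera calls.

## Working session

There is one attempt and no reset: what is moved stays moved. The work goes in short steps, Python scripts to look and compute and a tool call to move; the robot and the scene stay as the last step left them, time stands still between calls to the robot, and variables do not carry over. Pictures are saved under pics/ and viewed, at most 10 in all, crops included, and the job is handed in when it is done.

Besides the shell and the picture viewer there is one more tool, called after ">>>" by a JSON object that holds its "method" and its "body". move_arm: Moves the arm, as the interface text tells. Shifts and turns lie within -1 to 1; 1 stands for 0.3 m of shift or 60 degrees of turn. Its arguments: {"type":"object","properties":{"rows":{"type":"string"}},"required":["rows"]}

```bash
mkdir -p pics; cat > h.py <<'E'
import numpy as np, cv2
from bench import *
def ray(c,px,pos=None,R=None):
    K=c["camera_matrix"];u=np.array([(px[0]-K[0,2])/K[0,0],(px[1]-K[1,2])/K[1,1]])
    s=u.copy()
    for _ in range(20): s=u/(1+c["k1"]*(s@s))
    return np.array([s[0],s[1],1.])
def pose(c,st=None):
    if "position" in c: return np.array(c["position"]),np.array(c["orientation"])
    T=np.array(c["T_tool_cam"]);R=np.array(st["eef_rot"]);return np.array(st["tool_pos"])+R@T[:3,3],R@T[:3,:3]
def at_z(c,px,z,st=None):
    p,R=pose(c,st);d=R@ray(c,px);return p+d*(z-p[2])/d[2]
def proj(c,P,st=None):
    p,R=pose(c,st);q=R.T@(np.array(P)-p);s=q[:2]/q[2];s=s*(1+c["k1"]*(s@s));K=c["camera_matrix"]
    return np.array([K[0,0]*s[0]+K[0,2],K[1,1]*s[1]+K[1,2]])
E
python3 - <<'E'
from h import *
np.set_printoptions(precision=3,suppress=True)
s=sense();print(s)
for n in("top","scene"):
    c=camera(n);cv2.imwrite(f"pics/{n}0.png",cv2.resize(c["img"],None,fx=1.5,fy=1.5));print(n,c["position"],c["orientation"],c["camera_matrix"],c["k1"])
    for l in("deck","tray","cover","cover_grip","flask","mouse","capjar"):
        print(l,[(round(d["conf"],2),np.round(d["extent"])) for d in find_in(l,c)])
E
```

```text
{'time_s': 0.0, 'qpos': array([ 84.323,   2.339,   4.801,  -0.027, -92.562, -19.12 ]), 'dq': array([-0.077,  0.093, -0.05 ,  0.015,  0.009, -0.064]), 'tau': array([ -0.001, -36.821,  34.742,   6.933,  -0.005,  -0.   ]), 'tool_pos': array([0.251, 0.544, 0.23 ]), 'eef_rot': array([[ 0.908, -0.419, -0.001],
       [-0.419, -0.908, -0.002],
       [ 0.   ,  0.002, -1.   ]]), 'ft_force': array([-0.577,  0.683, -0.28 ]), 'ft_torque': array([-0.029, -0.001,  0.049]), 'gripper_force': 0.0, 'finger_gap': 0.08547819505831197}
top [ 0.41  -0.011  1.268] [[-0.021 -0.992  0.128]
 [-1.     0.021 -0.005]
 [ 0.002 -0.128 -0.992]] [[499.548   0.    250.51 ]
 [  0.    499.548 185.829]
 [  0.      0.      1.   ]] -0.20857392575432415
deck [(0.61, array([185., 117., 328., 234.]))]
tray [(0.62, array([225., 180., 293., 191.])), (0.34, array([218.,  71., 244., 101.]))]
cover [(0.62, array([264., 259., 307., 310.])), (0.6, array([224., 138., 298., 188.]))]
cover_grip [(0.74, array([265., 257., 301., 311.])), (0.67, array([226., 138., 297., 192.]))]
flask [(0.81, array([142., 156., 165., 174.]))]
mouse [(0.81, array([350., 155., 372., 200.]))]
capjar [(0.91, array([217.,  70., 242., 102.]))]
scene [0.915 0.407 0.655] [[-0.776  0.445 -0.448]
 [ 0.631  0.534 -0.563]
 [-0.011 -0.719 -0.695]] [[363.587   0.    257.252]
 [  0.    363.587 194.668]
 [  0.      0.      1.   ]] 0.005155080929877817
deck [(0.7, array([167., 175., 335., 325.])), (0.53, array([147., 282., 184., 331.])), (0.39, array([199., 219., 274., 272.]))]
tray [(0.83, array([199., 215., 275., 273.]))]
cover [(0.97, array([200., 190., 274., 265.])), (0.67, array([285., 148., 336., 191.]))]
cover_grip [(0.67, array([199., 188., 274., 267.])), (0.67, array([286., 150., 337., 188.]))]
flask [(0.84, array([305., 291., 338., 344.]))]
mouse [(0.92, array([174., 158., 213., 188.]))]
capjar [(0.67, array([145., 281., 188., 328.]))]
```

View pics/top0.png

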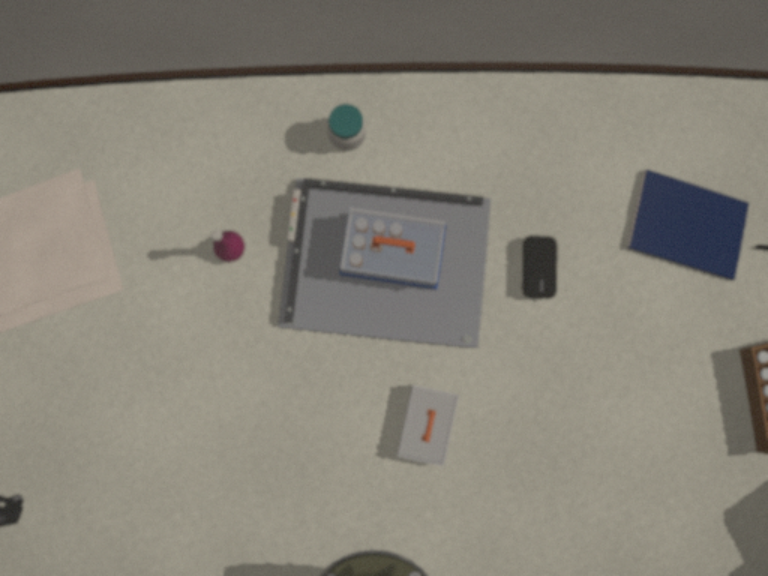

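View pics/scene0.png

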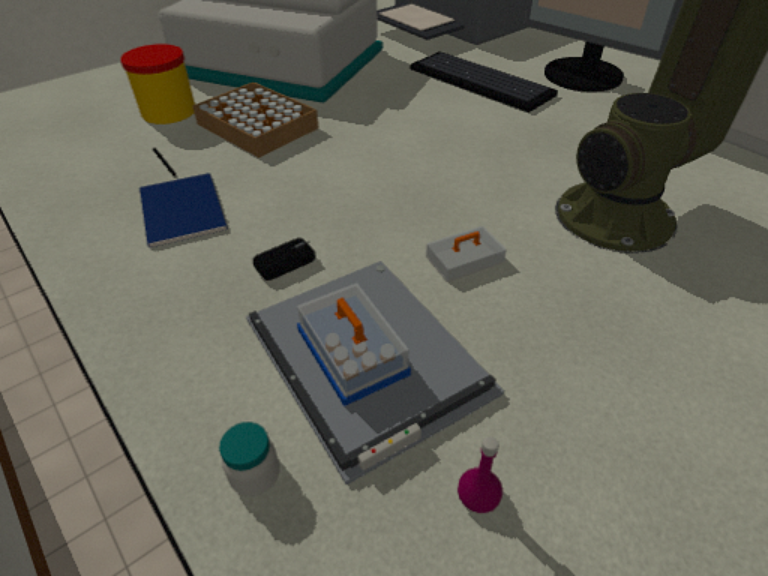

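```bash
python3 - <<'E'
from h import *
np.set_printoptions(precision=4,suppress=True)
c=camera("top")
for n,p,z in[("fenceTL",(305,181),.028),("TR",(490,197),.01),("BR",(478,346),.01),("BL",(283,325),.01),("trBL",(342,277),.018),("trBR",(438,287),.018),("covTL",(349,209),.068),("covTR",(446,218),.068),("covBR",(440,277),.068),("covBL",(342,269),.068),("h1",(374,241),.1),("h2",(414,247),.1),("flask",(222,240),.1),("jar",(346,118),.075),("mouse",(540,267),.015)]:
    print(n,at_z(c,(p[0]/1.5,p[1]/1.5),z))
w=camera("wrist");print(w["T_tool_cam"],w["camera_matrix"],w["k1"])
E
```

```text
fenceTL [0.7402 0.1    0.028 ]
TR [ 0.7104 -0.218   0.01  ]
BR [ 0.4541 -0.187   0.01  ]
BL [0.4965 0.1407 0.01  ]
trBL [0.575  0.0395 0.018 ]
trBR [ 0.5546 -0.1217  0.018 ]
covTL [0.6805 0.0244 0.068 ]
covTR [ 0.6623 -0.1342  0.068 ]
covBR [ 0.5651 -0.121   0.068 ]
covBL [0.5814 0.0373 0.068 ]
h1 [ 0.6206 -0.0153  0.1   ]
h2 [ 0.6096 -0.0784  0.1   ]
flask [0.6277 0.2274 0.1   ]
jar [0.8349 0.027  0.075 ]
mouse [ 0.5856 -0.2983  0.015 ]
[[-0.0002 -0.9626 -0.2709  0.0693]
 [ 1.     -0.0002  0.0002  0.0003]
 [-0.0003 -0.2709  0.9626 -0.144 ]
 [ 0.      0.      0.      1.    ]] [[272.0066   0.     253.3115]
 [  0.     272.0066 188.7867]
 [  0.       0.       1.    ]] 0.016171185859725823
```

>>> {"method": "move_arm", "body": {"rows": "0 0 0 0 0 0.134 1;0 0 0 0 0 0.134 1;0 0 0 0 0 0.134 1;0 0 0 0 0 0.134 1;0 0 0 0 0 0.134 1;0 0 0 0 0 0.134 1;0 0 0 0 0 0.134 1;0 0 0 0 0 0.134 1;0 0 0 0 0 0.134 1"}}

```text
time_s: 1.8
tool_pos: [0.2516, 0.5447, 0.2313]
eef_rot: [[-0.13, -0.991, -0.0], [-0.991, 0.13, -0.0], [0.0, 0.0, -1.0]]
ft_force: [-0.2, 0.9, -1.0]
finger_gap: 0.0855
gripper_force: 0.0
```

>>> {"method": "move_arm", "body": {"rows": "0.127 -0.094 0 0 0 0 1;0.127 -0.094 0 0 0 0 1;0.127 -0.094 0 0 0 0 1;0.127 -0.094 0 0 0 0 1;0.127 -0.094 0 0 0 0 1;0.127 -0.094 0 0 0 0 1;0.127 -0.094 0 0 0 0 1;0.127 -0.094 0 0 0 0 1;0.127 -0.094 0 0 0 0 1;0.127 -0.094 0 0 0 0 1;0.127 -0.094 0 0 0 0 1;0.127 -0.094 0 0 0 0 1"}}

```text
time_s: 3.0
tool_pos: [0.5311, 0.047, 0.2317]
eef_rot: [[-0.125, -0.992, 0.001], [-0.992, 0.125, 0.0], [-0.0, -0.001, -1.0]]
ft_force: [1.8, 0.0, -1.0]
finger_gap: 0.0853
gripper_force: 0.0
```

>>> {"method": "move_arm", "body": {"rows": "0.127 -0.094 0 0 0 0 0;0.127 -0.094 0 0 0 0 0;0 0 0 0 0 0 0;0 0 0 0 0 0 0"}}

```text
time_s: 3.4
tool_pos: [0.577, -0.0349, 0.2307]
eef_rot: [[-0.127, -0.992, -0.001], [-0.992, 0.127, -0.0], [0.0, 0.001, -1.0]]
ft_force: [-0.9, 0.2, -0.7]
finger_gap: 0.0424
gripper_force: 0.0
```

```bash
python3 - <<'E'
from h import *
np.set_printoptions(precision=4,suppress=True)
s=sense();print(s["tool_pos"],s["eef_rot"],s["qpos"],s["ft_force"],s["finger_gap"],s["time_s"])
w=camera("wrist");cv2.imwrite("pics/w1.png",cv2.resize(w["img"],None,fx=1.5,fy=1.5,interpolation=cv2.INTER_CUBIC))
cv2.imwrite("pics/w1raw.png",w["img"])
E
```

```text
[ 0.577  -0.0349  0.2307] [[-0.1271 -0.9919 -0.0012]
 [-0.9919  0.1271 -0.0003]
 [ 0.0004  0.0012 -1.    ]] [ 16.4125  -0.9793   1.4869  -0.0038 -92.5372 -23.7139] [-0.8889  0.2137 -0.6813] 0.04236355139715195 3.4
```

View pics/w1.png

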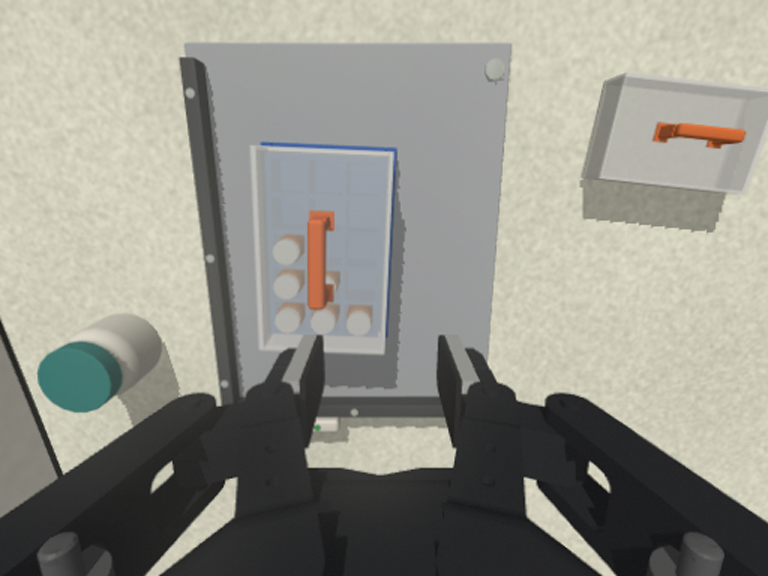

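```bash
cat >> h.py <<'E'
def edge(img,p,q,h=4,n=40):
    "subpixel strongest edge points near segment p-q (raw pixels), robust line fit"
    g=cv2.GaussianBlur(img,(0,0),.8).astype(np.float32);p=np.array(p,float);q=np.array(q,float)
    d=(q-p)/np.linalg.norm(q-p);nn=np.array([-d[1],d[0]]);ts=np.arange(-h,h+.01,.25);out=[]
    for a in np.linspace(0,1,n):
        P=p+a*(q-p)+ts[:,None]*nn
        v=np.stack([cv2.remap(g[...,k],P[:,0].astype(np.float32)[None],P[:,1].astype(np.float32)[None],1)[0] for k in range(3)],1)
        out.append(P[1+np.argmax(np.abs(np.gradient(v,axis=0)).sum(1)[1:-1])])
    out=np.array(out);l=cv2.fitLine(out.astype(np.float32),cv2.DIST_HUBER,0,.01,.01).ravel()
    r=np.abs((out-l[2:])@[-l[1],l[0]]);return out[r<1.2],np.median(r)
def wline(c,p,q,z,st,h=4):
    pts,r=edge(c["img"],p,q,h);W=np.array([at_z(c,x,z,st)[:2] for x in pts])
    l=cv2.fitLine(W.astype(np.float32),cv2.DIST_HUBER,0,1e-4,1e-4).ravel()
    return l[:2],l[2:],len(pts),r
def cross(a,b):
    t=np.linalg.solve(np.array([a[0],-b[0]]).T,b[1]-a[1]);return a[1]+t[0]*a[0]
E
python3 - <<'E'
from h import *
np.set_printoptions(precision=4,suppress=True)
s=sense();c=camera("wrist");f=lambda n,p,q,z,h=3:(lambda l:(print(n,"ang",round(np.degrees(np.arctan(l[0][1]/l[0][0])) if abs(l[0][0])>.5 else np.degrees(np.arctan(-l[0][0]/l[0][1])),2),l[1],l[2],round(float(l[3]),2)),l)[1])(wline(c,np.array(p)/1.5,np.array(q)/1.5,z,s,h))
pr=f("plate right",(200,43),(500,43),.01); pn=f("plate near",(510,60),(493,310),.01)
ff=f("far fence",(207,75),(238,370),.028); fo=f("farfence outer",(182,75),(220,390),.028)
lf=f("left fence",(330,397),(435,397),.028)
tr=f("tray right",(268,142),(390,148),.026); tn=f("tray near",(396,155),(388,320),.026)
cr=f("cov right",(268,149),(390,153),.068,1.5);cf=f("cover far",(252,160),(262,340),.068);cl=f("cover left",(268,352),(300,353),.068)
print("plate NR",cross(pr,pn),"fence corner",cross(ff,lf),"tray NR",cross(tr,tn),"cov FR",cross(cr,cf),"FL",cross(cf,cl))
for d in masks_of("cover_grip",c): print(d["conf"],d["extent"])
hsv=cv2.cvtColor(c["img"],cv2.COLOR_BGR2HSV);m=(cv2.inRange(hsv,(4,150,120),(16,255,255)));m[:,330:]=0
b=cv2.minAreaRect(cv2.findNonZero(m));print("handle",b,at_z(c,b[0],.1,s))
E
```

```text
plate right ang -7.18 [ 0.5702 -0.2002] 40 0.0
plate near ang -7.11 [ 0.4678 -0.0638] 40 0.24
far fence ang -7.07 [ 0.7075 -0.0712] 33 0.38
farfence outer ang -7.1 [ 0.7286 -0.0529] 40 0.19
left fence ang -7.26 [0.592  0.1048] 40 0.0
tray right ang -9.69 [ 0.6036 -0.1239] 40 0.22
tray near ang -9.65 [ 0.5691 -0.0382] 40 0.22
cov right ang -9.87 [ 0.6062 -0.1194] 36 0.31
cover far ang -11.55 [ 0.6668 -0.0653] 15 1.71
cover left ang -8.02 [0.6657 0.0281] 33 0.21
plate NR [ 0.4527 -0.1854] fence corner [0.7272 0.0876] tray NR [ 0.5559 -0.1158] cov FR [ 0.654  -0.1277] FL [0.6853 0.0254]
0.78 [384.7, 48.3, 512.0, 132.5]
0.68 [165.5, 93.4, 260.6, 236.5]
handle ((213.0, 172.0), (64.0, 16.0), 90.0) [ 0.6173 -0.0489  0.1   ]
```

```bash
python3 - <<'E'
from h import *
np.set_printoptions(precision=4,suppress=True)
s=sense();c=camera("wrist");f=lambda p,q,z,h=3:wline(c,np.array(p)/1.5,np.array(q)/1.5,z,s,h)
pr=f((200,43),(500,43),.01); pn=f((510,60),(493,310),.01)
ff=f((207,75),(238,370),.01);lf=f((330,397),(435,397),.01)
tr=f((268,142),(390,148),.026); tn=f((396,155),(388,320),.026)
a=np.radians(-7.13);R=np.array([[np.cos(a),-np.sin(a)],[np.sin(a),np.cos(a)]])
C=cross(ff,lf);print("corner",C,"NR in deck",R.T@(cross(pr,pn)-C),"expect -245 -315")
b=np.radians(-9.67);Rt=np.array([[np.cos(b),-np.sin(b)],[np.sin(b),np.cos(b)]])
o=cross(tr,tn)+Rt@[.055,.083];tc=cross(tr,tn)+Rt@[.11,.166]
print("tray NR",cross(tr,tn),"centre",o,"corner in deck",R.T@(tc-C),"tray NR in deck",R.T@(cross(tr,tn)-C))
print("home centre",C+R@[-.055,-.083], "ux",R[:,0])
print("tool yaw", np.degrees(np.arctan2(s["eef_rot"][1,0],s["eef_rot"][0,0])))
E
```

```text
corner [0.7353 0.0957] NR in deck [-0.2457 -0.3144] expect -245 -315
tray NR [ 0.5561 -0.1162] centre [ 0.6242 -0.0436] corner in deck [-0.0343 -0.0715] tray NR in deck [-0.1515 -0.2324]
home centre [0.6704 0.0201] ux [ 0.9923 -0.1241]
tool yaw -97.08448561726367
```

>>> {"method": "move_arm", "body": {"rows": "0.126 -0.049 0 0 0 0 0;0.126 -0.049 0 0 0 0 0;0.126 -0.049 0 0 0 0 0;0 0 0.14 0 0 0 0;0 0 0.14 0 0 0 0;0 0 0.14 0 0 0 0;0 0 0.14 0 0 0 0;0 0 0.1 0 0 0 0;0 0 0.062 0 0 0 0;0 0 0 0 0 0 0;0 0 0 0 0 0 0"}}

```text
time_s: 4.7
tool_pos: [0.607, -0.1511, 0.0159]
eef_rot: [[-0.123, -0.992, 0.001], [-0.992, 0.123, -0.001], [0.001, -0.001, -1.0]]
ft_force: [0.4, -0.1, -0.4]
finger_gap: 0.0427
gripper_force: 0.0
```

>>> {"method": "move_arm", "body": {"rows": "-0.02 0 0 0 0 0 0;-0.02 0 0 0 0 0 0;-0.02 0 0 0 0 0 0;-0.02 0 0 0 0 0 0;-0.02 0 0 0 0 0 0;-0.02 0 0 0 0 0 0;-0.02 0 0 0 0 0 0;-0.02 0 0 0 0 0 0;-0.02 0 0 0 0 0 0;-0.02 0 0 0 0 0 0;-0.02 0 0 0 0 0 0"}}

```text
time_s: 5.8
tool_pos: [0.6154, -0.0874, 0.0167]
eef_rot: [[-0.125, -0.992, 0.002], [-0.992, 0.125, -0.003], [0.002, -0.002, -1.0]]
ft_force: [-0.5, -7.2, 3.0]
finger_gap: 0.0428
gripper_force: 3.4
```

```bash
python3 - <<'E'
from h import *
np.set_printoptions(precision=4,suppress=True)
s=sense();print(s["tool_pos"],s["ft_force"],s["ft_torque"])
c=camera("wrist");cv2.imwrite("pics/w2.png",c["img"][:, :])
E
```

```text
[ 0.6154 -0.0874  0.0167] [-0.4951 -7.2464  3.0047] [-2.1835  0.2484 -0.0071]
```

View pics/w2.png

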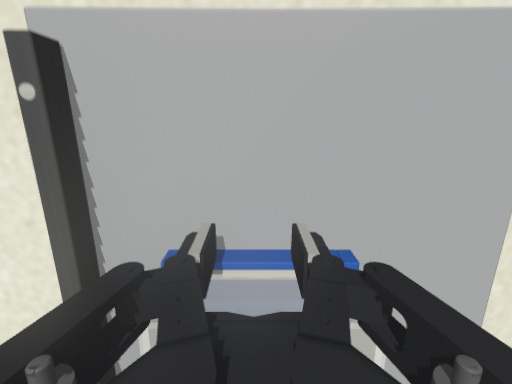

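>>> {"method": "move_arm", "body": {"rows": "-0.01 0 0 0 0 0 0;-0.01 0 0 0 0 0 0;-0.01 0 0 0 0 0 0;-0.01 0 0 0 0 0 0;-0.01 0 0 0 0 0 0;-0.005 0 0 0 0 0 0;0 0 0 0 0 0 0"}}

```text
time_s: 6.55
tool_pos: [0.6173, -0.0711, 0.0165]
eef_rot: [[-0.125, -0.992, 0.002], [-0.992, 0.125, -0.002], [0.002, -0.002, -1.0]]
ft_force: [0.2, -5.9, 4.6]
finger_gap: 0.0428
gripper_force: 3.1
```

>>> {"method": "move_arm", "body": {"rows": "-0.005 0 0 0 0 0 0;-0.005 0 0 0 0 0 0;0 0 0 0 0 0 0"}}

```text
time_s: 6.85
tool_pos: [0.6177, -0.0682, 0.0165]
eef_rot: [[-0.125, -0.992, 0.002], [-0.992, 0.125, -0.002], [0.002, -0.002, -1.0]]
ft_force: [-0.7, -6.9, 4.8]
finger_gap: 0.0427
gripper_force: 3.3
```

>>> {"method": "move_arm", "body": {"rows": "-0.005 0 0 0 0 0 0;-0.005 0 0 0 0 0 0;0 0 0 0 0 0 0"}}

```text
time_s: 7.15
tool_pos: [0.6177, -0.067, 0.0166]
eef_rot: [[-0.125, -0.992, 0.001], [-0.992, 0.125, -0.005], [0.005, -0.001, -1.0]]
ft_force: [-1.3, -13.6, 3.5]
finger_gap: 0.0428
gripper_force: 6.4
```

>>> {"method": "move_arm", "body": {"rows": "0.04 0 0 0 0 0 0;0 0 -0.15 0 0 0 0;0 0 -0.15 0 0 0 0;0 0 -0.15 0 0 0 0;-0.117 0.0895 0 0 0 0 0;-0.117 0.0895 0 0 0 0 0;-0.117 0.0895 0 0 0 0 0;0 0 0 0 0 0 0"}}

```text
time_s: 7.95
tool_pos: [0.5476, 0.0427, 0.1502]
eef_rot: [[-0.12, -0.993, 0.001], [-0.993, 0.12, 0.003], [-0.003, -0.001, -1.0]]
ft_force: [0.2, -0.0, 0.4]
finger_gap: 0.0428
gripper_force: 0.0
```

>>> {"method": "move_arm", "body": {"rows": "0 0 0 0 0 0.1364 0;0 0 0 0 0 0.1364 0;0 0 0 0 0 0.1364 0;0 0 0 0 0 0.1364 0;0 0 0 0 0 0.1364 0;0 0 0 0 0 0.1364 0;0 0 0 0 0 0.1364 0;0 0 0 0 0 0.1364 0;0 0 0 0 0 0.1364 0;0 0 0 0 0 0.1364 0;0 0 0 0 0 0.1364 0;0 0 0 0 0 0 0"}}

```text
time_s: 9.15
tool_pos: [0.5492, 0.0388, 0.1496]
eef_rot: [[-0.992, 0.126, -0.0], [0.126, 0.992, 0.001], [0.0, 0.001, -1.0]]
ft_force: [0.8, -0.5, 0.0]
finger_gap: 0.0432
gripper_force: 0.0
```

```bash
python3 - <<'E'
from h import *
np.set_printoptions(precision=4,suppress=True)
s=sense();print(s["tool_pos"],s["eef_rot"],s["qpos"],s["ft_force"])
a=np.radians(-7.13);R=np.array([[np.cos(a),-np.sin(a)],[np.sin(a),np.cos(a)]]);C=np.array([.7353,.0957])
print("deck",R.T@(s["tool_pos"][:2]-C),"yaw",np.degrees(np.arctan2(s["eef_rot"][1,0],s["eef_rot"][0,0])))
c=camera("wrist");cv2.imwrite("pics/w3.png",c["img"])
E
```

```text
[0.5492 0.0388 0.1496] [[-0.992   0.1261 -0.0001]
 [ 0.1261  0.992   0.001 ]
 [ 0.0002  0.001  -1.    ]] [  24.9146   -4.9045  -10.707    -0.0544  -84.18   -122.1521] [ 0.843  -0.458   0.0333]
deck [-0.1776 -0.0795] yaw 172.75695889944188
```

View pics/w3.png

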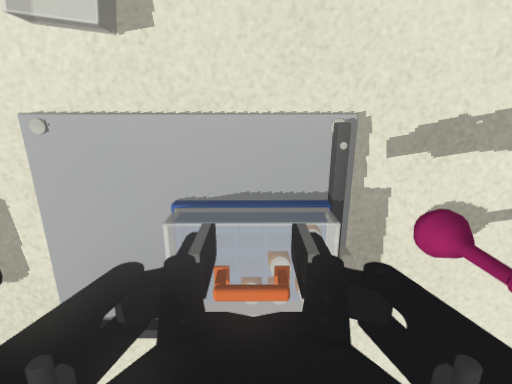

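```bash
python3 - <<'E'
from h import *
np.set_printoptions(precision=4,suppress=True)
s=sense();c=camera("wrist")
a=np.radians(-7.13);R=np.array([[np.cos(a),-np.sin(a)],[np.sin(a),np.cos(a)]]);C=np.array([.7353,.0957])
l=wline(c,(178,201),(325,201),.026,s,3);print(l, R.T@(l[1]-C),np.degrees(np.arctan(-l[0][0]/l[0][1])))
E
```

```text
(array([0.1223, 0.9925], dtype=float32), array([0.5672, 0.0346], dtype=float32), 40, np.float64(6.289403459574642e-07)) [-0.1592 -0.0815] -7.024218
```

>>> {"method": "move_arm", "body": {"rows": "0.03 0 0 0 0 0 0;0 0 0.13 0 0 0 0;0 0 0.13 0 0 0 0;0 0 0.12 0 0 0 0;0 0 0.07 0 0 0 0;0 0 0 0 0 0 0;0 0 0 0 0 0 0"}}

```text
time_s: 9.95
tool_pos: [0.5405, 0.0398, 0.0157]
eef_rot: [[-0.992, 0.124, 0.001], [0.124, 0.992, -0.0], [-0.001, -0.0, -1.0]]
ft_force: [-0.4, 0.2, -0.6]
finger_gap: 0.0424
gripper_force: 0.0
```

>>> {"method": "move_arm", "body": {"rows": "-0.02 0 0 0 0 0 0;-0.02 0 0 0 0 0 0;-0.02 0 0 0 0 0 0;-0.02 0 0 0 0 0 0;-0.02 0 0 0 0 0 0;-0.02 0 0 0 0 0 0;-0.02 0 0 0 0 0 0;-0.01 0 0 0 0 0 0;-0.01 0 0 0 0 0 0;0 0 0 0 0 0 0"}}

```text
time_s: 10.95
tool_pos: [0.5874, 0.0335, 0.0152]
eef_rot: [[-0.992, 0.125, -0.003], [0.125, 0.992, -0.001], [0.003, -0.001, -1.0]]
ft_force: [-7.9, 0.6, 6.2]
finger_gap: 0.0428
gripper_force: 3.5
```

>>> {"method": "move_arm", "body": {"rows": "-0.01 0 0 0 0 0 0;-0.01 0 0 0 0 0 0;-0.01 0 0 0 0 0 0;-0.01 0 0 0 0 0 0;-0.005 0 0 0 0 0 0;0 0 0 0 0 0 0"}}

```text
time_s: 11.55
tool_pos: [0.6005, 0.0318, 0.0151]
eef_rot: [[-0.992, 0.125, -0.003], [0.125, 0.992, -0.001], [0.003, -0.001, -1.0]]
ft_force: [-8.0, 0.9, 6.1]
finger_gap: 0.0427
gripper_force: 4.1
```

>>> {"method": "move_arm", "body": {"rows": "-0.005 0 0 0 0 0 0;-0.005 0 0 0 0 0 0;-0.005 0 0 0 0 0 0;0 0 0 0 0 0 0"}}

```text
time_s: 11.95
tool_pos: [0.6049, 0.0312, 0.0151]
eef_rot: [[-0.992, 0.125, -0.003], [0.125, 0.992, -0.001], [0.003, -0.001, -1.0]]
ft_force: [-9.0, 0.2, 6.4]
finger_gap: 0.0431
gripper_force: 4.2
```

>>> {"method": "move_arm", "body": {"rows": "-0.005 0 0 0 0 0 0;-0.005 0 0 0 0 0 0;0 0 0 0 0 0 0"}}

```text
time_s: 12.25
tool_pos: [0.6052, 0.0312, 0.0151]
eef_rot: [[-0.992, 0.125, -0.009], [0.125, 0.992, -0.001], [0.009, -0.002, -1.0]]
ft_force: [-22.0, 4.8, 15.8]
finger_gap: 0.0432
gripper_force: 11.3
```

>>> {"method": "move_arm", "body": {"rows": "0.04 0 0 0 0 0 0;0 0 -0.15 0 0 0 0;0 0 -0.15 0 0 0 0;0 0 -0.15 0 0 0 0;0 0 -0.15 0 0 0 0.5;-0.13 0 0 0 0 0 1;-0.13 0 0 0 0 0 1;0 0 0 0 0 -0.1364 1;0 0 0 0 0 -0.1364 1;0 0 0 0 0 -0.1364 1;0 0 0 0 0 -0.1364 1;0 0 0 0 0 -0.1364 1"}}

```text
time_s: 13.45
tool_pos: [0.6748, 0.0227, 0.1946]
eef_rot: [[-0.828, -0.56, -0.0], [-0.56, 0.828, -0.0], [0.0, -0.0, -1.0]]
ft_force: [0.2, 0.0, -0.1]
finger_gap: 0.0856
gripper_force: 0.0
```

>>> {"method": "move_arm", "body": {"rows": "0 0 0 0 0 -0.1364 1;0 0 0 0 0 -0.1364 1;0 0 0 0 0 -0.1364 1;0 0 0 0 0 -0.1364 1;0 0 0 0 0 -0.1364 1;0 0 0 0 0 -0.1364 1;0 0 0 0 0 0 1;0 0 0 0 0 0 1"}}

```text
time_s: 14.25
tool_pos: [0.6745, 0.0228, 0.1946]
eef_rot: [[-0.129, -0.992, -0.0], [-0.992, 0.129, -0.0], [0.0, 0.0, -1.0]]
ft_force: [0.2, -0.1, -0.7]
finger_gap: 0.0856
gripper_force: 0.0
```

```bash
python3 - <<'E'
from h import *
np.set_printoptions(precision=4,suppress=True)
s=sense();print(s["tool_pos"],s["eef_rot"],s["qpos"],s["ft_force"],s["finger_gap"])
a=np.radians(-7.13);R=np.array([[np.cos(a),-np.sin(a)],[np.sin(a),np.cos(a)]]);C=np.array([.7353,.0957])
print("deck",R.T@(s["tool_pos"][:2]-C))
c=camera("wrist");cv2.imwrite("pics/w4.png",cv2.resize(c["img"],None,fx=1.5,fy=1.5,interpolation=cv2.INTER_CUBIC))
t=camera("top");cv2.imwrite("pics/t4.png",cv2.resize(t["img"][90:260,160:360],None,fx=4,fy=3.5,interpolation=cv2.INTER_CUBIC))
hsv=cv2.cvtColor(c["img"],cv2.COLOR_BGR2HSV);m=cv2.inRange(hsv,(4,150,120),(16,255,255))
n,l,st,ce=cv2.connectedComponentsWithStats(m)
for k in range(1,n):
    if st[k,4]>150:
        b=cv2.minAreaRect(cv2.findNonZero((l==k).astype(np.uint8)));print("handle",b,R.T@(at_z(c,b[0],.1,s)[:2]-C))
E
```

```text
[0.6745 0.0228 0.1946] [[-0.1285 -0.9917 -0.0001]
 [-0.9917  0.1285 -0.0001]
 [ 0.0002  0.0001 -1.    ]] [ 18.864   13.6398  13.5245   0.0061 -89.8919 -26.2487] [ 0.2376 -0.1035 -0.7038] 0.08556295330263396
deck [-0.0513 -0.0799]
handle ((258.0, 183.0), (72.0, 16.0), 90.0) [-0.055  -0.0874]
```

View pics/w4.png

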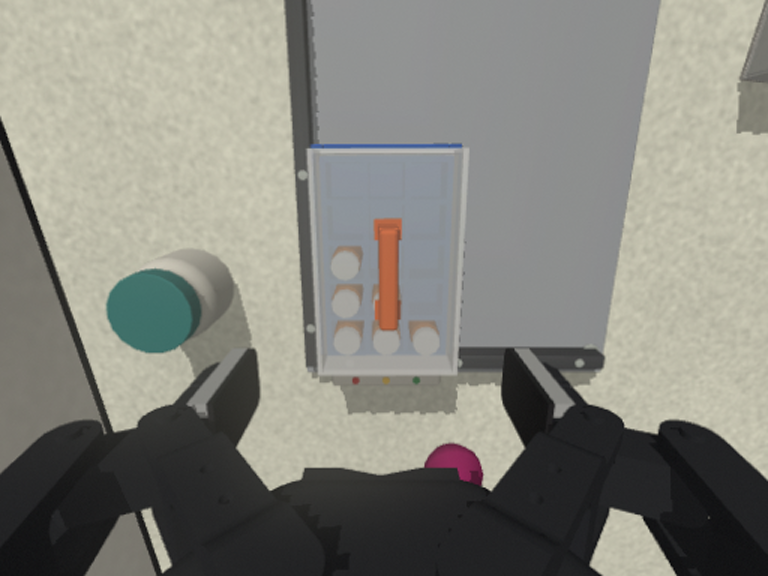

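```bash
python3 - <<'E'
from h import *
np.set_printoptions(precision=4,suppress=True)
s=sense();c=camera("wrist")
a=np.radians(-7.13);R=np.array([[np.cos(a),-np.sin(a)],[np.sin(a),np.cos(a)]]);C=np.array([.7353,.0957])
for n,p,q,z in[("tray right",(322,145),(430,145),.026),("cov near out",(468,160),(460,360),.068),("cov far out",(308,160),(320,365),.068),("cov left out",(328,375),(450,374),.068),("bar far",(380,235),(380,300),.1),("bar near",(398,235),(397,300),.1),("bar left",(382,329),(396,329),.1),("farfence",(307,20),(312,120),.028)]:
    l=wline(c,np.array(p)/1.5,np.array(q)/1.5,z,s,2.5);d=R.T@l[0];print(n,R.T@(l[1]-C),"dev deg",np.degrees(np.arctan2(*(d[::-1] if abs(d[0])>.7 else (-d[0],d[1])))),l[2],l[3])
E
```

```text
tray right [-0.0486 -0.1635] dev deg -0.1965572459848914 40 2.384115690517338e-06
cov near out [-0.1067 -0.0869] dev deg -0.21422023136595883 39 0.2486479433729969
cov far out [-0.0046 -0.082 ] dev deg -0.1088775101327861 40 0.13583964020130102
cov left out [-0.0596 -0.0036] dev deg -0.24419542564785293 40 0.0792401052375416
bar far [-0.0494 -0.0885] dev deg -0.3029777558620012 40 6.13705613735268e-06
bar near [-0.0621 -0.0962] dev deg 0.3067732652615405 40 0.09244441293851272
bar left [-0.0571 -0.0515] dev deg 10.519332319686317 34 0.253129068093423
farfence [-0.0029 -0.2171] dev deg 0.3913378285130489 38 0.254768202667343
```

View pics/t4.png

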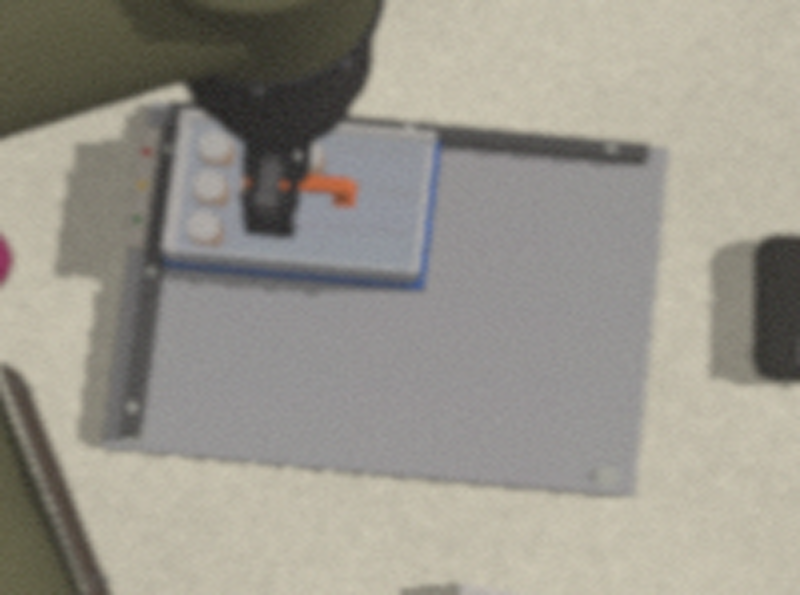

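```bash
python3 - <<'E'
from h import *
np.set_printoptions(precision=4,suppress=True)
s=sense();c=camera("wrist")
a=np.radians(-7.13);R=np.array([[np.cos(a),-np.sin(a)],[np.sin(a),np.cos(a)]]);C=np.array([.7353,.0957])
for n,p,q,z in[("left fence in",(475,348),(590,348),.01),("left fence out",(475,368),(590,368),.028)]:
    l=wline(c,np.array(p)/1.5,np.array(q)/1.5,z,s,4);print(n,R.T@(l[1]-C),R.T@l[0],l[2:])
E
```

```text
left fence in [-0.1887  0.0009] [ 0.9998 -0.0207] (39, np.float64(0.1931990160264524))
left fence out [-0.1678  0.0152] [ 1.     -0.0006] (19, np.float64(1.3816943441999385))
```

>>> {"method": "move_arm", "body": {"rows": "0.01 0.014 0.09 0 0 0 1;0 0 0.09 0 0 0 1;0 0 0.09 0 0 0 1;0 0 0.07 0 0 0 1;0 0 0.045 0 0 0 1;0 0 0 0 0 0 1;0 0 0 0 0 0 1"}}

```text
time_s: 15.15
tool_pos: [0.6702, 0.0204, 0.0803]
eef_rot: [[-0.125, -0.992, 0.001], [-0.992, 0.125, -0.0], [0.0, -0.001, -1.0]]
ft_force: [-1.1, -0.3, 1.0]
finger_gap: 0.0853
gripper_force: 0.0
```

```bash
python3 - <<'E'
from h import *
np.set_printoptions(precision=4,suppress=True)
s=sense();c=camera("wrist");print(s["tool_pos"],s["ft_force"])
a=np.radians(-7.13);R=np.array([[np.cos(a),-np.sin(a)],[np.sin(a),np.cos(a)]]);C=np.array([.7353,.0957])
print("deck",R.T@(s["tool_pos"][:2]-C))
cv2.imwrite("pics/w5.png",cv2.resize(c["img"],None,fx=1.5,fy=1.5,interpolation=cv2.INTER_CUBIC))
E
```

```text
[0.6702 0.0204 0.0803] [-1.1378 -0.31    1.0283]
deck [-0.0553 -0.0828]
```

View pics/w5.png

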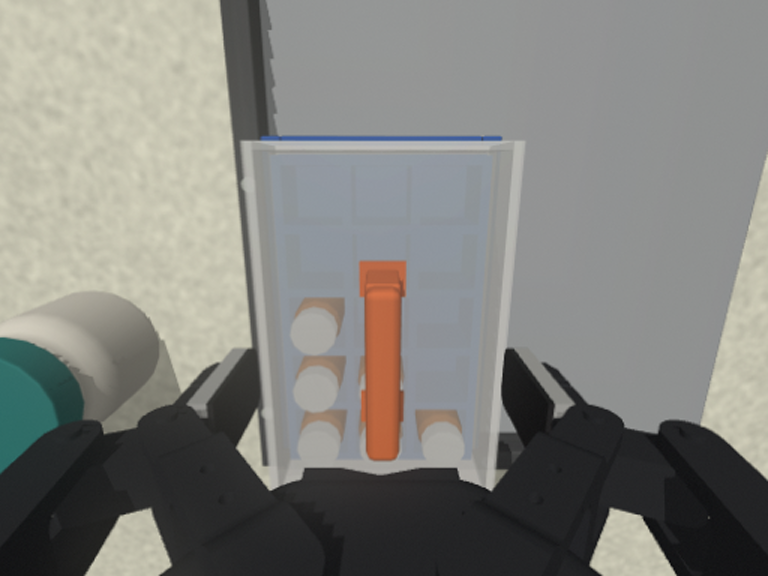

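>>> {"method": "move_arm", "body": {"rows": "0 0 0 0 0 0 -0.6;0 0 0 0 0 0 -0.6;0 0 0 0 0 0 -0.6;0 0 0 0 0 0 -0.6;0 0 0 0 0 0 -0.6;0 0 0 0 0 0 -0.6;0 0 0 0 0 0 -0.6"}}

```text
time_s: 15.9
tool_pos: [0.6697, 0.0204, 0.0792]
eef_rot: [[-0.125, -0.992, -0.0], [-0.992, 0.125, -0.0], [0.0, 0.0, -1.0]]
ft_force: [0.3, -0.5, -0.2]
finger_gap: 0.0169
gripper_force: 0.0
```

>>> {"method": "move_arm", "body": {"rows": "0 0 0 0 0 0 -0.75;0 0 0 0 0 0 -0.85;0 0 0 0 0 0 -1;0 0 0 0 0 0 -1;0 0 0 0 0 0 -1;0 0 0 0 0 0 -1"}}

```text
time_s: 16.5
tool_pos: [0.6697, 0.0204, 0.0793]
eef_rot: [[-0.125, -0.992, -0.0], [-0.992, 0.125, -0.0], [0.0, 0.0, -1.0]]
ft_force: [-1.3, 0.2, 0.9]
finger_gap: 0.0105
gripper_force: 59.1
```

>>> {"method": "move_arm", "body": {"rows": "0 0 -0.01 0 0 0 -1;0 0 -0.015 0 0 0 -1;0 0 -0.02 0 0 0 -1;0 0 -0.02 0 0 0 -1;0 0 -0.02 0 0 0 -1;0 0 0 0 0 0 -1"}}

```text
time_s: 17.1
tool_pos: [0.6704, 0.0205, 0.1064]
eef_rot: [[-0.125, -0.992, 0.002], [-0.992, 0.125, 0.0], [-0.0, -0.002, -1.0]]
ft_force: [0.0, -0.1, -0.8]
finger_gap: 0.0106
gripper_force: 58.7
```

>>> {"method": "move_arm", "body": {"rows": "0 0 -0.03 0 0 0 -1;0 0 -0.03 0 0 0 -1;0 0 -0.03 0 0 0 -1;0 0 -0.03 0 0 0 -1;0 0 -0.03 0 0 0 -1;0 0 -0.03 0 0 0 -1;0 0 -0.03 0 0 0 -1;0 0 -0.02 0 0 0 -1;0 0 -0.01 0 0 0 -1;0 0 0 0 0 0 -1;0 0 0 0 0 0 -1"}}

```text
time_s: 18.2
tool_pos: [0.6695, 0.0205, 0.1762]
eef_rot: [[-0.125, -0.992, -0.001], [-0.992, 0.125, -0.0], [0.0, 0.001, -1.0]]
ft_force: [0.1, 0.1, -1.5]
finger_gap: 0.0104
gripper_force: 58.7
```

>>> {"method": "move_arm", "body": {"rows": "0 0 0 0 0 0 -1;0 0 0 0 0 0 -1;0 0 0 0 0 0 -1;0 0 0 0 0 0 -1;0 0 0 0 0 0 -1;0 0 0 0 0 0 -1;0 0 0 0 0 0 -1;0 0 0 0 0 0 -1"}}

```text
time_s: 19.0
tool_pos: [0.6697, 0.0204, 0.1767]
eef_rot: [[-0.125, -0.992, 0.0], [-0.992, 0.125, -0.0], [0.0, -0.0, -1.0]]
ft_force: [-1.1, -0.6, -2.0]
finger_gap: 0.0107
gripper_force: 58.7
```

```bash
python3 - <<'E'
from h import *
s=sense();print(s["tool_pos"],s["ft_force"],s["finger_gap"],s["gripper_force"])
c=camera("scene");cv2.imwrite("pics/s6.png",cv2.resize(c["img"][110:360,120:360],None,fx=2.5,fy=2.4,interpolation=cv2.INTER_CUBIC))
E
```

```text
[0.66971723 0.02043206 0.17671757] [-1.06320652 -0.64425556 -1.96897337] 0.01073641752037844 58.70281398296356
```

View pics/s6.png

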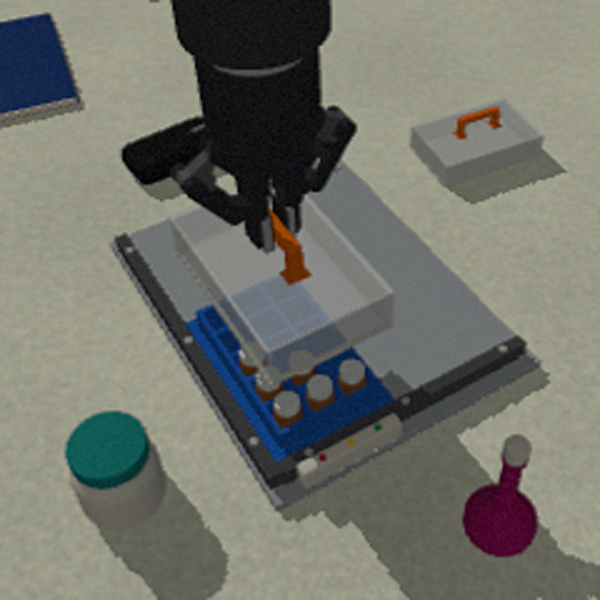

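The picture shows the cover held level above the tray, with its near-left corner at about pixel (265,375). The tray is in the corner, all six vials are standing, and the flask and jar have not moved.

```bash
python3 -c "
from bench import hand_in
print(hand_in())"
```

```text
the job is handed in; nothing more can be done
None
```

The job is handed in with no verdict returned: the tray is flush and square in the corner, and the arm holds the cover level and steady about 97 mm above its seat; the last picture shows all six vials standing and the flask, jar and mouse unmoved.

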